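Inspect an engine bore with the camera wand

ROBOT

A 6-joint arm with a two-finger parallel gripper is mounted at the origin on the work surface. World frame = base frame: x ahead of the robot, y to its left, z up, the work surface at z = 0. Lengths are in m, angles in degrees, forces in N, time in s.
With the tool pointing down it reaches from about 0.275 to 1 m from the base axis. Payload 8.4 kg.
Tool frame: the origin (TCP) lies at the centre of the arm's flange, where the gripper is bolted on; the fingertips stand 173 mm ahead of it and the grasp point (between the pads) lies 155 mm ahead of it; z points along the fingers, y is the line along which they close (so a half turn about z gives the same grasp; the last joint's range is limited). The gripper opens to 85 mm and grips with 20 to 120 N. Pads are 22 mm wide; open, the fingers measure 114 mm over their backs; the gripper's body (76 mm by 85 mm) begins 54 mm behind the grasp point. The pads swing forward as they close: fully open they stand 13 mm farther back than shut.
Start: joints at [72.743, 20.225, 93.587, -0, 66.188, -0.138], TCP at [0.184, 0.597, 0.405] pointing down, gripper open.
Joint ranges: [-150.9, 150.9], [-52.94, 120.26], [3.33, 152.33], [-74.26, 254.26], [0, 154.13], [-172.89, 172.89]. Speed limits (degrees/s): [127.2, 127.2, 159.86, 180, 180, 180].

INTERFACE

Orientations are given as [roll, pitch, yaw] about the fixed x, y, z axes, in that order (R = Rz(yaw) Ry(pitch) Rx(roll)).
In Python, from cell import arm, vision, models gives the robot as it stands.
- The arm moves only by the tool jog_arm, never from a script. Its argument "deltas" is a list of rows, each an object with "fingers": the opening, from 0 (shut) to 1 (fully open); "dp": the shift along the tool's x, y, z in m, a list of three; "twist": the turn, a rotation vector about the tool's x, y, z in degrees, a list of three. A call has exactly 5 rows; each row is the pose to reach, as a shift and turn from the pose commanded when the call began, along the tool's axes at that moment; what a row does not reach only later rows make up. A row lasts 1/12 s, in which the tool goes at most 41.7 mm and 7.16 degrees, less where a joint would pass 70% of its speed; a pose out of reach is approached as far as the arm can. A call with a gripper value outside its range is refused whole. The fingers move at their own pace and stop on an object; "newtons" is the grip in N (left out, the last holds). Time passes only in rows, so rows that repeat a pose let the fingers close, or fill a call up. It gives the time, the measured TCP pose, the force, the opening and the grip force at its end, in the units of the state.
- arm.sense(): the state, without advancing time (a new reading comes with each control period).
- vision.read_camera(name): name is "scene" or "top"; returns (picture, depth): 384x512x3 uint8, blue, green, red; 384x512 float32, m along the optical axis (not along the pixel's ray), 0 where there is no reading.
- vision.camera_info(name): a dict with "intrinsics" (3x3 intrinsics, pixels), "camera_from_world" (4x4, takes a point from world to camera coordinates). Camera axes: x right, y down, z forward; pixel columns grow to the right and rows downward; lengths in m; the calibration is good to about 2 mm. A picture is of the moment at which its call begins. camera_info takes no time and is no camera call.
- arm.hand_in(): hands the job in; it is judged then, once.
Trained networks look in the newest picture that a camera, given by its name, has taken for a name from the list of things; names that differ only in an ending like _2 or _b are one class to them, and where a whole thing is asked for, a point or a joint stands for the part that bears it (a point fixed in the world has none). Each returns a list of dicts, best first, with "confidence" (0 to 1); they miss things now and then, are a little off and sometimes report something else, mostly with a low value. They report only what shows in the picture. A call takes as long as a camera call. They do not tell look-alikes from the thing itself.
- models.recognise(camera, label): "position" ([x, y, z] in m, in world coordinates, good to about 4 mm: the middle of the surface that is visible of it).
The state is a dict: "time": time; "qpos": joint angles; "qd": joint speeds; "joint_efforts": joint torques, N m; "position": TCP position; "orientation": TCP orientation; "contact_force": force on the tool from outside, world axes, zero at the start; "ft_torque": the same for the moment, N m; "finger_gap": finger opening in m; "finger_force": force on a finger pad.
Only numpy, scipy, OpenCV 4.12 (cv2) and the standard library are available. Lean on these libraries where they do the work, as an engineer would, in place of code of your own. Each camera call takes 0.05 s, during which the arm holds its last target. There are 200 camera calls.

TASK

On the inspection console, turn the magnification dial until its pointer stands at the orange mark. Then draw the camera wand out of its sloping holster, turn it level with its lens facing straight down, and hold it so that the lens is over the middle of the engine cylinder's bore, about 10 cm above the cylinder's top. Finish while still holding the wand there, raised and still; do not let it touch the engine, and leave the oil bottle, screwdriver and tin where they are.

Things in the scene. Friction and masses are not known exactly. Their poses are not given: they have to be found in the camera images.
- dial (a joint): Angle (rad) of the round grey dial on the console: 0 to 4.0, growing as it is turned clockwise seen from above; its white pointer is exactly on the orange mark at 1.80. Starts between 0.5 and 1.1. Turns with light friction (0.03 N m) and stays where it is left.
- dial_grip (a point): Point on the dial's axis at the height to grip. Dial: disc 60 mm across, 8 mm high, with an upright grip bar 52 mm long, 14 mm thick; bar top 7 mm above this point, disc top 23 mm below it. A white pointer line runs along one half of the bar's top to the rim. x axis: along the bar, away from the pointer (pointer on the -x side); y across the bar; z up. Turns with the dial.
- dial_mark (a point): Middle of the orange mark, 20 x 8 mm, on the scale plate, 47 mm from the dial's axis; the other marks of the scale are thin and white. Axes are the console's: z up.
- holster_mouth (a point): Mouth of the holster, 105 mm above the bench, where the handle's front end sits on the wand's axis. From here a fixed square black sleeve (inside 23 x 23 mm, outside 31 mm wide, 70 mm long) slopes down and forward at 0.70 rad below level. x axis: level, the way the sleeve heads; z up. The wand's 110 mm probe must be drawn out backward and upward along the wand's axis.
- wand_grip (a point): Centre of the camera wand's orange handle: 90 mm long, 26 wide, 28 high, black strips on its sides. 45 mm ahead of this point a metal probe 18 x 18 mm begins, 110 mm long. x axis: along the wand to its tip; y across; z away from the lens side (up when level, lens down). In the holster it slopes tip down at 0.70 rad, lens on its underside.
- wand_lens (a point): Middle of the camera lens, a black disc in a white ring on the underside of the probe near its tip: 143 mm along the wand's x from wand_grip and 9 mm to its -z. Same axes as wand_grip.
- bore (a point): Centre of the dark round bore (56 mm across) in the top face of the engine cylinder, 70 mm above the bench.
- oil: Loose white bottle with an orange cap, 60 mm across, 150 mm tall, standing; origin at the centre of its underside. Not to be disturbed.
- driver: Loose red-handled screwdriver lying on the bench; origin on its underside, x along it toward the blade. Not to be disturbed.
- tin: Loose dark metal cup, 70 mm across, 70 mm tall, standing; origin at the centre of its underside. Not to be disturbed.
- console: Fixed grey console 150 (x) x 270 (y) mm, 50 mm high; origin on the bench under the dial's axis. The dial sits on a black scale plate 116 mm across, top 56 mm above the bench. A flat dark display, 56 mm high, lies 115 mm to -y of the dial.
- holster: The fixed holster's stand: steel post on a grey foot plate 130 x 100 mm; origin on the bench below holster_mouth, same axes. A 14 mm wide steel ledge runs from the sleeve 32 mm back under the wand's handle.
- wand: The same wand, loose, about 160 g; origin on its axis at the handle's front end, 45 mm ahead of wand_grip, same axes; centre of mass 4 mm behind this origin.
- engine: Finned aluminium engine cylinder, a fixed block 120 x 120 mm, 70 mm high; origin under its centre.
Mind the look-alikes: they are no part of the job. Of the things that look like the wand, the smallest one is meant.

How it is judged:
By the outcome, as a careful person would: the job done as asked, in the order asked, and still so for the second after the job is handed in, while the arm keeps its last pose, push and grip.
It also fails if it takes over 58 s, if anything falls off the work surface, if the arm or the gripper's body presses on something with over 40 N, if the wrist force passes 120 N, or if a joint passes its speed limit or range.

## Working session

There is one attempt and no reset: what is moved stays moved. The work goes in short steps, Python scripts to look and compute and a tool call to move; the robot and the scene stay as the last step left them, time stands still between calls to the robot, and variables do not carry over. Pictures are saved under pics/ and viewed, at most 10 in all, crops included, and the job is handed in when it is done.

Besides the shell and the picture viewer there is one more tool, called after "Emit:" by a JSON object that holds its "name" and its "arguments", one argument or row to a line. jog_arm: Moves the arm, as the interface text tells. Its arguments: {"type":"object","properties":{"deltas":{"type":"array"},"newtons":{"type":"number"}},"required":["deltas"]}

```bash
mkdir -p pics; ls
python3 - <<'E'
from cell import arm, vision, models
import cv2,numpy as np
for c in ("scene","top"):
    p,d=vision.read_camera(c); cv2.imwrite(f"pics/{c}0.png",p); np.save(f"pics/{c}0.npy",d)
    i=vision.camera_info(c); print(c,i["intrinsics"].tolist() if hasattr(i["intrinsics"],"tolist") else i["intrinsics"],np.round(i["camera_from_world"],3).tolist())
    for n in ("dial","dial_mark","wand","holster","engine","bore","oil","driver","tin","wand_lens"):
        print(n,[(np.round(r["position"],3).tolist(),round(r["confidence"],2)) for r in models.recognise(c,n)][:4])
print(arm.sense())
E
```

```text
pics
scene [[368.09890902216944, 0.0, 248.97329686131013], [0.0, 368.09890902216944, 197.7678809008018], [0.0, 0.0, 1.0]] [[0.47, 0.882, -0.018, -0.268], [0.456, -0.261, -0.851, -0.111], [-0.755, 0.392, -0.526, 1.368], [0.0, 0.0, 0.0, 1.0]]
dial []
dial_mark [([0.554, -0.388, 0.051], 0.58)]
wand [([0.212, -0.304, 0.028], 0.96), ([0.601, -0.048, 0.131], 0.9), ([0.318, 0.022, 0.029], 0.81)]
holster [([0.644, -0.033, 0.01], 0.9)]
engine [([0.541, 0.282, 0.05], 0.62)]
bore [([0.538, 0.282, 0.05], 0.7), ([0.599, -0.044, 0.132], 0.58)]
oil [([0.712, -0.149, 0.081], 0.76)]
driver [([0.394, 0.341, 0.021], 0.4), ([0.642, -0.036, 0.008], 0.38)]
tin [([0.752, 0.138, 0.05], 0.92)]
wand_lens [([0.598, -0.048, 0.132], 0.94), ([0.315, 0.023, 0.032], 0.7), ([0.21, -0.304, 0.029], 0.58), ([0.551, -0.386, 0.052], 0.34)]
top [[373.0033932742918, 0.0, 257.7027890240153], [0.0, 373.0033932742918, 195.12630502980056], [0.0, 0.0, 1.0]] [[0.016, -1.0, -0.009, 0.034], [-0.99, -0.014, -0.14, 0.473], [0.14, 0.011, -0.99, 1.051], [0.0, 0.0, 0.0, 1.0]]
dial []
dial_mark [([0.505, -0.37, 0.052], 0.65)]
wand [([0.
[... 443 characters left out ...]
33], 0.56)]
{'time': 1.1, 'qpos': array([ 7.27421398e+01,  2.02257560e+01,  9.35884357e+01, -1.53179045e-04,
        6.61873631e+01, -1.37860075e-01]), 'qd': array([-0.11982291, -0.01437698,  0.07544188,  0.03194608, -0.08028186,
       -0.08889783]), 'joint_efforts': array([-2.15923130e-03, -6.05186462e+01, -3.42429864e+01, -3.41086543e-04,
        1.13281334e-03, -2.94676761e-05]), 'position': array([0.18398635, 0.59730066, 0.4046659 ]), 'orientation': array([-1.79998445e+02,  1.36395993e-04,  1.62880062e+02]), 'contact_force': array([-0.61513678, -0.33491837,  0.65326803]), 'ft_torque': array([-0.01788064, -0.04020481, -0.02484221]), 'finger_force': 0.0, 'finger_gap': 0.08545032585139088}
```

View pics/scene0.png

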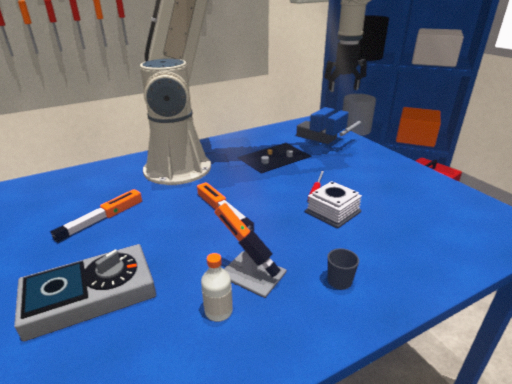

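View pics/top0.png

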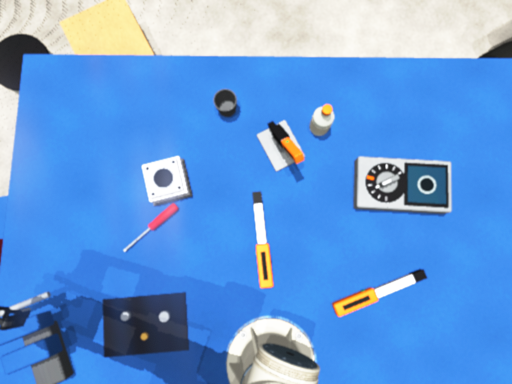

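The scene picture shows the holstered wand at (225,210), the dial at (112,262) and the engine at (335,195). In the top picture they are at (285,145), (385,182) and (165,178). The two larger wands lying on the bench are the look-alikes. Next I'll measure in detail.

```bash
cat > h.py <<'E'
import numpy as np,cv2
from cell import arm, vision, models
def cam(c):
    i=vision.camera_info(c); return np.array(i["intrinsics"]),np.array(i["camera_from_world"])
def onplane(c,u,v,z):
    K,T=cam(c); R,t=T[:3,:3],T[:3,3]; o=-R.T@t
    d=R.T@np.linalg.inv(K)@np.array([u,v,1.]); return o+d*(z-o[2])/d[2]
def cloud(c,d):
    K,T=cam(c); v,u=np.mgrid[:384,:512]
    P=np.stack([(u-K[0,2])/K[0,0]*d,(v-K[1,2])/K[1,1]*d,d],-1)
    return (P-T[:3,3])@T[:3,:3]
def proj(c,p):
    K,T=cam(c); q=K@(T[:3,:3]@np.asarray(p)+T[:3,3]); return q[:2]/q[2]
E
python3 - <<'E'
from h import *
ims=[]
for c,boxes in (("scene",[(60,230,100,75),(185,175,100,120)]),("top",[(345,145,115,75),(245,110,100,75)])):
    p=cv2.imread(f"pics/{c}0.png"); d=np.load(f"pics/{c}0.npy"); W=cloud(c,d)
    hsv=cv2.cvtColor(p,cv2.COLOR_BGR2HSV)
    org=(hsv[...,0]<18)&(hsv[...,0]>4)&(hsv[...,1]>150)&(hsv[...,2]>120)
    # handle
    m=org&(abs(W[...,0]-.58)<.08)&(abs(W[...,1]+.045)<.09)&(W[...,2]>.07)&(W[...,2]<.24)
    P=W[m]; mu=P.mean(0); ax=np.linalg.svd(P-mu)[2][0]; ax*=np.sign(-ax[2])
    s=(P-mu)@ax
    print(c,"handle",len(P),mu.round(4),ax.round(3),"yaw",np.degrees(np.arctan2(ax[1],ax[0])),"pitch",np.arcsin(-ax[2]),"ends",(mu+ax*s.min()).round(4),(mu+ax*s.max()).round(4))
    m=org&(abs(W[...,0]-.53)<.1)&(abs(W[...,1]+.37)<.15)&(W[...,2]>.03)
    v,u=np.nonzero(m); print(" mark",len(u),u.mean(),v.mean(),onplane(c,u.mean(),v.mean(),.056).round(4))
    top=(abs(W[...,0]-.51)<.12)&(abs(W[...,1]+.36)<.16)&(W[...,2]>.082)&(W[...,2]<.1)
    P=W[top]; mu=P.mean(0); ax=np.linalg.svd(P-mu)[2][0]; print(" bar",len(P),mu.round(4),ax.round(3),np.degrees(np.arctan2(ax[1],ax[0])))
    g=cv2.cvtColor(p,cv2.COLOR_BGR2GRAY)
    m=(abs(W[...,0]-.52)<.04)&(abs(W[...,1]-.29)<.04)&(g<70)
    n,l,st,ce=cv2.connectedComponentsWithStats(m.astype(np.uint8)); k=1+np.argmax(st[1:,4]); print(" bore",st[k],ce[k],onplane(c,*ce[k],.07).round(4))
    for (x,y,w,h) in boxes: ims.append(cv2.resize(p[y:y+h,x:x+w],(400,300) if h==75 else (300,360),interpolation=cv2.INTER_CUBIC))
def pad(i): return cv2.copyMakeBorder(i,0,max(0,300-i.shape[0]),0,400-i.shape[1],cv2.BORDER_CONSTANT)[:300]
ims[1]=cv2.resize(ims[1],(250,300))
cv2.imwrite("pics/z0.png",np.vstack([np.hstack([pad(ims[0]),pad(ims[1])]),np.hstack([pad(ims[2]),pad(ims[3])])]))
E
```

```text
scene handle 421 [ 0.5924 -0.0504  0.143 ] [ 0.667  0.378 -0.642] yaw 29.562281841017718 pitch 0.6966325849729968 ends [ 0.5617 -0.0679  0.1726] [ 0.6222 -0.0335  0.1143]
 mark 30 130.9 265.4 [ 0.5247 -0.278   0.056 ]
 bar 194 [ 0.5171 -0.3237  0.0909] [ 0.428 -0.903 -0.027] -64.64840051411272
 bore [326 188  19   9 122] [334.55737705 191.89344262] [0.515  0.3112 0.07  ]
top handle 130 [ 0.5746 -0.0488  0.1483] [ 0.73   0.405 -0.551] yaw 28.987118571131486 pitch 0.5829990378823036 ends [ 0.5501 -0.0624  0.1668] [ 0.6238 -0.0216  0.1113]
 mark 35 370.42857142857144 177.54285714285714 [ 0.5249 -0.28    0.056 ]
 bar 100 [ 0.5104 -0.3208  0.0926] [-0.445  0.895 -0.028] 116.4089167083649Traceback (most recent call last):
  File "<stdin>", line 18, in <module>
    return _wrapfunc(a, 'argmax', axis=axis, out=out, **kwds)
    return bound(*args, **kwds)
ValueError: attempt to get argmax of an empty sequence
```

Run:
```python
from h import *
p=cv2.imread("pics/top0.png"); s=cv2.imread("pics/scene0.png"); g=cv2.cvtColor(p,cv2.COLOR_BGR2GRAY)
m=np.zeros_like(g); sub=g[160:196,148:184]; m[160:196,148:184]=sub<120
n,l,st,ce=cv2.connectedComponentsWithStats(m)
for k in range(1,n):
    if st[k,4]>30: print(st[k],ce[k],onplane("top",*ce[k],.07).round(4))
# black plate from top: dark+white circle
for c,im in (("top",p),): 
    W=cloud(c,np.load(f"pics/{c}0.npy"))
r=lambda im,x,y,w,h:cv2.resize(im[y:y+h,x:x+w],(400,300),interpolation=cv2.INTER_CUBIC)
cv2.imwrite("pics/z0.png",np.vstack([np.hstack([r(s,70,235,80,60),r(s,190,180,112,84)]),np.hstack([r(p,353,155,64,48),r(p,245,115,80,60)])]))
```

```text
[154 169  18  17 233] [162.64377682 177.45064378] [0.5143 0.3111 0.07  ]
```

View pics/z0.png

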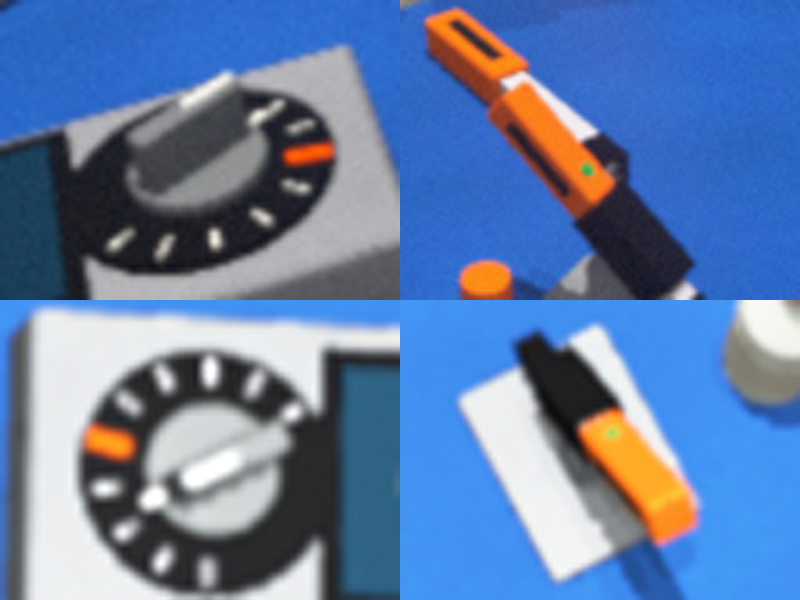

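The crop shows the dial pointer at upper right in scene and lower left in top, with the orange mark about 40° clockwise from it. The handle is clear in both views. I'll fit the handle box and the tick circle.

```bash
cat >> h.py <<'E'
from scipy.spatial.transform import Rotation as Ro
def plan(pos,rpy,n=None,fingers=1,via=.035,rot=6.5):
    """print jog rows from present pose to TCP target, split in 5-row calls"""
    s=arm.sense(); p=np.array(s["position"]); R=Ro.from_euler("xyz",s["orientation"],degrees=True)
    Rt=Ro.from_euler("xyz",rpy,degrees=True) if not isinstance(rpy,Ro) else rpy
    w=(Rt*R.inv()).as_rotvec(); L=np.linalg.norm(np.array(pos)-p)
    need=max(L/via,np.degrees(np.linalg.norm(w))/rot); n=n or int(np.ceil(need/5)*5)
    print("t",s["time"],"rows",n,"L",round(L,3),"rot",np.degrees(np.linalg.norm(w)).round(1),"F",np.round(s["contact_force"],1))
    for c in range(n//5):
        f0=c*5/n; p0=p+(np.array(pos)-p)*f0; R0=Ro.from_rotvec(w*f0)*R
        D=[]
        for k in range(1,6):
            f=(c*5+k)/n; d=R0.inv().apply(p+(np.array(pos)-p)*f-p0)
            t=(R0.inv()*Ro.from_rotvec(w*f)*R).as_rotvec(degrees=True)
            D.append('{"fingers":%g,"dp":[%s],"twist":[%s]}'%(fingers,",".join("%.4g"%round(x,4) for x in d),",".join("%.3g"%round(x,2) for x in t)))
        print("["+",".join(D)+"]")
E
cat > fit.py <<'E'
from h import *
from scipy.optimize import minimize,least_squares
M={}
for c in ("scene","top"):
    p=cv2.imread(f"pics/{c}0.png"); W=cloud(c,np.load(f"pics/{c}0.npy")); hsv=cv2.cvtColor(p,cv2.COLOR_BGR2HSV)
    m=(hsv[...,0]<20)&(hsv[...,0]>3)&(hsv[...,1]>130)&(hsv[...,2]>90)&(W[...,2]>.08)&(abs(W[...,0]-.58)<.08)&(abs(W[...,1]+.045)<.09)
    n,l,st,ce=cv2.connectedComponentsWithStats(m.astype(np.uint8)); k=1+np.argmax(st[1:,4])
    v,u=np.nonzero(l==k); h=cv2.convexHull(np.stack([u,v],1).astype(np.int32))
    a=np.zeros((384*4,512*4),np.uint8); cv2.fillConvexPoly(a,h*4+2,1); a=cv2.dilate(a,np.ones((5,5))); M[c]=a>0
def pose(q):
    x,y,s=q; R=Ro.from_euler("zy",[s,.70]).as_matrix(); g=np.array([x,y,.105])-.045*R[:,0]; return g,R
def cost(q):
    g,R=pose(q); e=0
    for c in M:
        pts=np.array([proj(c,g+R@[a*.045,b*.013,d*.014]) for a in(-1,1) for b in(-1,1) for d in(-1,1)])
        a=np.zeros(M[c].shape,np.uint8); cv2.fillConvexPoly(a,cv2.convexHull(np.round(pts*4+2).astype(np.int32)),1)
        e+=1-(M[c]&(a>0)).sum()/(M[c]|(a>0)).sum()
    return e
r=minimize(cost,[.615,-.03,.51],method="Nelder-Mead",options=dict(initial_simplex=[[.615,-.03,.51],[.625,-.03,.51],[.615,-.02,.51],[.615,-.03,.6]],xatol=1e-4,fatol=1e-4))
g,R=pose(r.x); print("mouth",r.x.round(4),np.degrees(r.x[2]),"cost",r.fun,"grip",g.round(4))
t=np.array([(208,573),(160,560),(127,530),(103,489),(110,442),(130,402),(165,377),(211,372),(257,383),(292,412)],float)
P=np.array([onplane("top",353+(a+.5)/6.25-.5,155+(b-300+.5)/6.25-.5,.056)[:2] for a,b in t])
f=least_squares(lambda q:np.hypot(*(P-q[:2]).T)-q[2],[.51,-.32,.047]).x
v=np.array([.5248,-.279])-f[:2]; print("dial",f.round(4),"mark dir",np.degrees(np.arctan2(v[1],v[0])))
E
python3 fit.py; python3 -c "
from h import *
plan([.513,-.322,.36],[180,0,116.3])"
```

```text
mouth [ 0.6164 -0.0313  0.3647] 20.895588926263684 cost 0.2066422971773808 grip [ 0.5842 -0.0474  0.1321]
dial [ 0.5125 -0.3239  0.0473] mark dir 74.7122261255989
t 1.1 rows 30 L 0.977 rot 46.6 F [-0.6 -0.3  0.7]
[{"fingers":1,"dp":[-0.0195,-0.0261,0.0015],"twist":[-0,0,1.55]},{"fingers":1,"dp":[-0.039,-0.0521,0.003],"twist":[-0,0,3.11]},{"fingers":1,"dp":[-0.0585,-0.0782,0.0045],"twist":[-0,0,4.66]},{"fingers":1,"dp":[-0.078,-0.1042,0.006],"twist":[-0,0,6.21]},{"fingers":1,"dp":[-0.0975,-0.1303,0.0074],"twist":[-0,0,7.76]}]
[{"fingers":1,"dp":[-0.0228,-0.0232,0.0015],"twist":[-0,0,1.55]},{"fingers":1,"dp":[-0.0457,-0.0464,0.003],"twist":[-0,0,3.11]},{"fingers":1,"dp":[-0.0685,-0.0696,0.0045],"twist":[-0,0,4.66]},{"fingers":1,"dp":[-0.0914,-0.0927,0.006],"twist":[-0,0,6.21]},{"fingers":1,"dp":[-0.1142,-0.1159,0.0074],"twist":[-0,0,7.76]}]
[{"fingers":1,"dp":[-0.0258,-0.0199,0.0015],"twist":[-0,0,1.55]},{"fingers":1,"dp":[-0.0515,-0.0398,0.003],"twist":[-0,0,3.11]},{"fingers":1,"dp":[-0.0773,-0.0597,0.0045],"twist":[-0,0,4.66]},{"fingers":1,"dp":[-0.1031,-0.0795,0.006],"twist":[-0,0,6
[... 330 characters left out ...]
ngers":1,"dp":[-0.1411,-0.0811,0.0074],"twist":[-0,0,7.76]}]
[{"fingers":1,"dp":[-0.0301,-0.0123,0.0015],"twist":[-0,0,1.55]},{"fingers":1,"dp":[-0.0603,-0.0245,0.003],"twist":[-0,0,3.11]},{"fingers":1,"dp":[-0.0904,-0.0368,0.0045],"twist":[-0,0,4.66]},{"fingers":1,"dp":[-0.1206,-0.0491,0.006],"twist":[-0,0,6.21]},{"fingers":1,"dp":[-0.1507,-0.0613,0.0074],"twist":[-0,0,7.76]}]
[{"fingers":1,"dp":[-0.0315,-0.0081,0.0015],"twist":[-0,0,1.55]},{"fingers":1,"dp":[-0.0631,-0.0162,0.003],"twist":[-0,0,3.11]},{"fingers":1,"dp":[-0.0946,-0.0242,0.0045],"twist":[-0,0,4.66]},{"fingers":1,"dp":[-0.1261,-0.0323,0.006],"twist":[-0,0,6.21]},{"fingers":1,"dp":[-0.1576,-0.0404,0.0074],"twist":[-0,0,7.76]}]
```

Emit:
{"name": "jog_arm", "arguments": {
  "deltas": [
    {"fingers": 1,"dp": [-0.0195,-0.026,0.0],"twist": [0,0,0]},
    {"fingers": 1,"dp": [-0.039,-0.052,0.0],"twist": [0,0,0]},
    {"fingers": 1,"dp": [-0.0585,-0.078,0.0],"twist": [0,0,0]},
    {"fingers": 1,"dp": [-0.078,-0.104,0.0],"twist": [0,0,0]},
    {"fingers": 1,"dp": [-0.0975,-0.13,0.0],"twist": [0,0,0]}
  ]
}}

```text
time: 1.52
position: [0.2391, 0.443, 0.4047]
orientation: [180.0, 0.0, 162.9]
contact_force: [0.3, 1.2, 0.4]
finger_gap: 0.0853
finger_force: 0.0
```

Emit:
{"name": "jog_arm", "arguments": {
  "deltas": [
    {"fingers": 1,"dp": [-0.0195,-0.026,0.0],"twist": [0,0,0]},
    {"fingers": 1,"dp": [-0.039,-0.052,0.0],"twist": [0,0,0]},
    {"fingers": 1,"dp": [-0.0585,-0.078,0.0],"twist": [0,0,0]},
    {"fingers": 1,"dp": [-0.078,-0.104,0.0],"twist": [0,0,0]},
    {"fingers": 1,"dp": [-0.0975,-0.13,0.0],"twist": [0,0,0]}
  ]
}}

```text
time: 1.93
position: [0.294, 0.29, 0.4049]
orientation: [180.0, 0.0, 162.9]
contact_force: [0.0, -0.6, 0.0]
finger_gap: 0.0855
finger_force: 0.0
```

Emit:
{"name": "jog_arm", "arguments": {
  "deltas": [
    {"fingers": 1,"dp": [-0.0195,-0.026,0.0],"twist": [0,0,0]},
    {"fingers": 1,"dp": [-0.039,-0.052,0.0],"twist": [0,0,0]},
    {"fingers": 1,"dp": [-0.0585,-0.078,0.0],"twist": [0,0,0]},
    {"fingers": 1,"dp": [-0.078,-0.104,0.0],"twist": [0,0,0]},
    {"fingers": 1,"dp": [-0.0975,-0.13,0.0],"twist": [0,0,0]}
  ]
}}

```text
time: 2.35
position: [0.3488, 0.137, 0.405]
orientation: [180.0, 0.0, 162.9]
contact_force: [1.0, 0.6, -0.7]
finger_gap: 0.0853
finger_force: 0.0
```

Emit:
{"name": "jog_arm", "arguments": {
  "deltas": [
    {"fingers": 1,"dp": [-0.0195,-0.026,0.0],"twist": [0,0,0]},
    {"fingers": 1,"dp": [-0.039,-0.052,0.0],"twist": [0,0,0]},
    {"fingers": 1,"dp": [-0.0585,-0.078,0.0],"twist": [0,0,0]},
    {"fingers": 1,"dp": [-0.078,-0.104,0.0],"twist": [0,0,0]},
    {"fingers": 1,"dp": [-0.0975,-0.13,0.0],"twist": [0,0,0]}
  ]
}}

```text
time: 2.77
position: [0.4038, -0.0161, 0.405]
orientation: [180.0, 0.0, 162.9]
contact_force: [0.4, 0.3, -1.0]
finger_gap: 0.0857
finger_force: 0.0
```

Emit:
{"name": "jog_arm", "arguments": {
  "deltas": [
    {"fingers": 1,"dp": [-0.0195,-0.026,0.0],"twist": [0,0,0]},
    {"fingers": 1,"dp": [-0.039,-0.052,0.0],"twist": [0,0,0]},
    {"fingers": 1,"dp": [-0.0585,-0.078,0.0],"twist": [0,0,0]},
    {"fingers": 1,"dp": [-0.078,-0.104,0.0],"twist": [0,0,0]},
    {"fingers": 1,"dp": [-0.0975,-0.13,0.0],"twist": [0,0,0]}
  ]
}}

```text
time: 3.18
position: [0.4588, -0.1692, 0.4049]
orientation: [180.0, 0.0, 162.9]
contact_force: [0.4, 0.5, 0.8]
finger_gap: 0.0853
finger_force: 0.0
```

Emit:
{"name": "jog_arm", "arguments": {
  "deltas": [
    {"fingers": 1,"dp": [-0.0195,-0.026,0.0],"twist": [0,0,0]},
    {"fingers": 1,"dp": [-0.039,-0.052,0.0],"twist": [0,0,0]},
    {"fingers": 1,"dp": [-0.0585,-0.078,0.0],"twist": [0,0,0]},
    {"fingers": 1,"dp": [-0.078,-0.104,0.0],"twist": [0,0,0]},
    {"fingers": 1,"dp": [-0.0975,-0.13,0.0],"twist": [0,0,0]}
  ]
}}

```text
time: 3.6
position: [0.5137, -0.322, 0.4047]
orientation: [180.0, 0.0, 162.9]
contact_force: [1.4, -0.3, -0.3]
finger_gap: 0.0857
finger_force: 0.0
```

Emit:
{"name": "jog_arm", "arguments": {
  "deltas": [
    {"fingers": 1,"dp": [0,0,0.008],"twist": [0,0,6]},
    {"fingers": 0.7,"dp": [0,0,0.02],"twist": [0,0,12]},
    {"fingers": 0.7,"dp": [0,0,0.03],"twist": [0,0,18]},
    {"fingers": 0.7,"dp": [0,0,0.04],"twist": [0,0,24]},
    {"fingers": 0.7,"dp": [0,0,0.05],"twist": [0,0,30]}
  ]
}}

```text
time: 4.02
position: [0.5134, -0.3205, 0.3541]
orientation: [-180.0, -0.0, 132.6]
contact_force: [-0.4, 0.2, -0.6]
finger_gap: 0.06
finger_force: 0.0
```

Emit:
{"name": "jog_arm", "arguments": {
  "deltas": [
    {"fingers": 0.6,"dp": [-0.0005,-0.001,0.02],"twist": [0,0,4]},
    {"fingers": 0.6,"dp": [-0.001,-0.002,0.045],"twist": [0,0,8]},
    {"fingers": 0.6,"dp": [-0.002,-0.003,0.07],"twist": [0,0,12]},
    {"fingers": 0.6,"dp": [-0.002,-0.003,0.09],"twist": [0,0,16.3]},
    {"fingers": 0.6,"dp": [-0.002,-0.003,0.1],"twist": [0,0,16.3]}
  ]
}}

```text
time: 4.43
position: [0.5118, -0.3234, 0.2521]
orientation: [-179.9, -0.2, 116.4]
contact_force: [0.3, 0.7, -0.8]
finger_gap: 0.051
finger_force: 0.0
```

Emit:
{"name": "jog_arm", "arguments": {
  "deltas": [
    {"fingers": 0.6,"dp": [0,0,0.006],"twist": [0,0,0]},
    {"fingers": 0.4,"dp": [0,0,0.01],"twist": [0,0,0]},
    {"fingers": 0.2,"dp": [0,0,0.01],"twist": [0,0,0]},
    {"fingers": 0,"dp": [0,0,0.01],"twist": [0,0,0]},
    {"fingers": 0,"dp": [0,0,0.01],"twist": [0,0,0]}
  ],
  "newtons": 25
}}

```text
time: 4.85
position: [0.5128, -0.3242, 0.2457]
orientation: [180.0, 0.1, 116.6]
contact_force: [-2.1, -0.9, 0.0]
finger_gap: 0.0135
finger_force: 28.4
```

Emit:
{"name": "jog_arm", "arguments": {
  "deltas": [
    {"fingers": 0,"dp": [0,0,0],"twist": [0,0,0]},
    {"fingers": 0,"dp": [0,0,0],"twist": [0,0,0]},
    {"fingers": 0,"dp": [0,0,0],"twist": [0,0,0]},
    {"fingers": 0,"dp": [0,0,0],"twist": [0,0,0]},
    {"fingers": 0,"dp": [0,0,0],"twist": [0,0,0]}
  ]
}}

```text
time: 5.27
position: [0.5128, -0.3241, 0.2457]
orientation: [180.0, 0.1, 116.6]
contact_force: [-2.1, -1.3, 5.9]
finger_gap: 0.0132
finger_force: 29.2
```

Emit:
{"name": "jog_arm", "arguments": {
  "deltas": [
    {"fingers": 0,"dp": [0,0,0],"twist": [0,0,5]},
    {"fingers": 0,"dp": [0,0,0],"twist": [0,0,10]},
    {"fingers": 0,"dp": [0,0,0],"twist": [0,0,15]},
    {"fingers": 0,"dp": [0,0,0],"twist": [0,0,20]},
    {"fingers": 0,"dp": [0,0,0],"twist": [0,0,25]}
  ]
}}

```text
time: 5.68
position: [0.5123, -0.3243, 0.2457]
orientation: [-180.0, 0.1, 91.4]
contact_force: [-6.8, -4.2, 8.6]
finger_gap: 0.0138
finger_force: 29.5
```

Emit:
{"name": "jog_arm", "arguments": {
  "deltas": [
    {"fingers": 0,"dp": [0,0,0],"twist": [0,0,5]},
    {"fingers": 0,"dp": [0,0,0],"twist": [0,0,10]},
    {"fingers": 0,"dp": [0,0,0],"twist": [0,0,14]},
    {"fingers": 0,"dp": [0,0,0],"twist": [0,0,16.5]},
    {"fingers": 0,"dp": [0,0,0],"twist": [0,0,16.5]}
  ]
}}

```text
time: 6.1
position: [0.5119, -0.3244, 0.2457]
orientation: [-180.0, 0.1, 74.9]
contact_force: [-8.0, -3.2, 10.4]
finger_gap: 0.013
finger_force: 29.7
```

Emit:
{"name": "jog_arm", "arguments": {
  "deltas": [
    {"fingers": 0,"dp": [0,0,0],"twist": [0,0,0]},
    {"fingers": 0.2,"dp": [0,0,0],"twist": [0,0,0]},
    {"fingers": 0.4,"dp": [0,0,0],"twist": [0,0,0]},
    {"fingers": 0.6,"dp": [0,0,0],"twist": [0,0,0]},
    {"fingers": 0.6,"dp": [0,0,0],"twist": [0,0,0]}
  ]
}}

```text
time: 6.52
position: [0.5128, -0.3237, 0.2447]
orientation: [180.0, -0.0, 75.1]
contact_force: [0.2, 0.3, -0.8]
finger_gap: 0.0512
finger_force: 0.0
```

Emit:
{"name": "jog_arm", "arguments": {
  "deltas": [
    {"fingers": 0.6,"dp": [0,0,-0.02],"twist": [0,0,0]},
    {"fingers": 0.6,"dp": [0,0,-0.05],"twist": [0,0,0]},
    {"fingers": 0.6,"dp": [0,0,-0.08],"twist": [0,0,0]},
    {"fingers": 0.6,"dp": [0,0,-0.11],"twist": [0,0,0]},
    {"fingers": 0.6,"dp": [0,0,-0.14],"twist": [0,0,0]}
  ]
}}

```text
time: 6.93
position: [0.5126, -0.3236, 0.386]
orientation: [-180.0, -0.0, 75.1]
contact_force: [1.1, -0.6, -0.5]
finger_gap: 0.051
finger_force: 0.0
```

Run:
```python
from h import *
ims=[]
for c in ("scene","top"):
    p,d=vision.read_camera(c); cv2.imwrite(f"pics/{c}1.png",p); np.save(f"pics/{c}1.npy",d)
s=cv2.imread("pics/scene1.png"); p=cv2.imread("pics/top1.png")
r=lambda im,x,y,w,h:cv2.resize(im[y:y+h,x:x+w],(400,300),interpolation=cv2.INTER_CUBIC)
cv2.imwrite("pics/z1.png",np.hstack([r(s,70,235,80,60),r(p,353,155,64,48)]))
W=cloud("scene",np.load("pics/scene1.npy"))
top=(np.hypot(W[...,0]-.5125,W[...,1]+.324)<.035)&(W[...,2]>.082)&(W[...,2]<.1)
P=W[top]; ax=np.linalg.svd(P-P.mean(0))[2][0]; print(len(P),P.mean(0).round(4),np.degrees(np.arctan2(ax[1],ax[0])))
```

```text
202 [ 0.5169 -0.3234  0.0907] 74.37772666611609
```

View pics/z1.png

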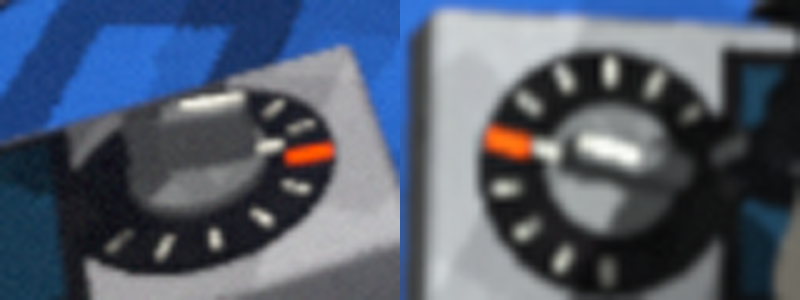

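The pointer's rim piece is at scene crop (270,147) and top crop (545,150). The mark is right beyond it at (308,155) and (510,143). I'll check the angle with numbers and refine the wand fit.

```bash
python3 - <<'E'
from h import *
C=np.array([.5125,-.3239])
ang=lambda v:np.degrees(np.arctan2(v[1],v[0])).round(1)
def px(c,x0,y0,s,a,b): return (x0+(a+.5)/s-.5, y0+(b+.5)/s-.5)
for n,c,x0,y0,s,a,b,z in (("tipS","scene",70,235,5,270,147,.0645),("markS","scene",70,235,5,308.5,154.5,.056),("tipT","top",353,155,6.25,546,150,.0645),("markT","top",353,155,6.25,509,143,.056),
   ("barS0","scene",70,235,5,182,104,.094),("barS1","scene",70,235,5,244,97,.094),("barT0","top",353,155,6.25,638,160,.094),("barT1","top",353,155,6.25,580,142,.094)):
    if c=="top": a-=400
    P=onplane(c,*px(c,x0,y0,s,a,b),z)[:2]; print(n,P.round(4),ang(P-C),np.hypot(*(P-C)).round(4))
E
python3 - <<'E'
import re
s=open('fit.py').read()
i=s.index("r=minimize"); j=s.index("t=np.array")
s=s[:i]+'''
for s0 in (.35,.45,.5,.55,.6):
    r=minimize(cost,[.616,-.031,s0],method="Nelder-Mead",options=dict(initial_simplex=[[.616,-.031,s0],[.622,-.031,s0],[.616,-.025,s0],[.616,-.031,s0+.05]],xatol=1e-4,fatol=1e-4))
    g,R=pose(r.x); print("mouth",r.x.round(4),np.degrees(r.x[2]).round(1),"cost",r.fun.round(3),"grip",g.round(4))
for c in M:
    g,R=pose(r.x); pts=np.array([proj(c,g+R@[a*.045,b*.013,d*.014]) for a in(-1,1) for b in(-1,1) for d in(-1,1)])
    h=cv2.convexHull(np.round(pts*4+2).astype(np.int32)); im=cv2.resize(cv2.imread(f"pics/{c}0.png"),None,fx=4,fy=4,interpolation=cv2.INTER_CUBIC); cv2.polylines(im,[h],True,(0,255,0),1)
    cs=cv2.findContours(M[c].astype(np.uint8),0,2)[0]; cv2.drawContours(im,cs,-1,(255,0,255),1)
    x,y=pts.mean(0)*4; im=im[int(y)-150:int(y)+150,int(x)-200:int(x)+200]; cv2.imwrite(f"pics/f_{c}.png",im)
cv2.imwrite("pics/f.png",np.hstack([cv2.imread("pics/f_scene.png"),cv2.imread("pics/f_top.png")]))
'''
open('fit2.py','w').write(s)
E
python3 fit2.py
```

```text
tipS [ 0.5222 -0.2921] 72.9 0.0332
markS [ 0.5254 -0.2773] 74.5 0.0484
tipT [ 0.5204 -0.293 ] 75.6 0.0319
markT [ 0.5251 -0.2788] 74.4 0.0468
barS0 [ 0.5113 -0.3221] 123.0 0.0022
barS1 [ 0.5199 -0.2972] 74.5 0.0278
barT0 [ 0.5109 -0.3241] -174.0 0.0016
barT1 [ 0.5186 -0.2989] 76.3 0.0257
mouth [ 0.6154 -0.0305  0.3744] 21.4 cost 0.213 grip [ 0.5834 -0.047   0.132 ]
mouth [ 0.6155 -0.0318  0.3531] 20.2 cost 0.204 grip [ 0.5832 -0.0474  0.1322]Traceback (most recent call last):
  File "fit2.py", line 21, in <module>
    r=minimize(cost,[.616,-.031,s0],method="Nelder-Mead",options=dict(initial_simplex=[[.616,-.031,s0],[.622,-.031,s0],[.616,-.025,s0],[.616,-.031,s0+.05]],xatol=1e-4,fatol=1e-4))
    res = _minimize_neldermead(fun, x0, args, callback, bounds=bounds,
                               **options)
    fxcc = func(xcc)
    fx = function(np.copy(x), *(wrapper_args + args))
  File "fit2.py", line 15, in cost
    pts=np.array([proj(c,g+R@[a*.045,b*.013,d*.014]) for a in(-1,1) for b in(-1,1) for d in(-1,1)])
                  ~~~~^^^^^^^^^^^^^^^^^^^^^^^^^^^^^^
  File "h.py", line 13, in proj
    K,T=cam(c); q=K@(T[:3,:3]@np.asarray(p)+T[:3,3]); return q[:2]/q[2]
        ~~~^^^
  File "h.py", line 4, in cam
    i=vision.camera_info(c); return np.array(i["intrinsics"]),np.array(i["camera_from_world"])
ValueError: time passes only in moves, steps and waits
```

```bash
sed -i 's/^def cam(c)/import functools\n@functools.cache\ndef cam(c)/' h.py; sed -i 's/"zy"/"ZY"/; s/(.35,.45,.5,.55,.6)/(.45,.5,.55)/' fit2.py; timeout 200 python3 fit2.py
```

```text
mouth [ 0.6144 -0.0328  0.474 ] 27.2 cost 0.151 grip [ 0.5838 -0.0485  0.134 ]
mouth [ 0.6145 -0.0316  0.4972] 28.5 cost 0.156 grip [ 0.5843 -0.048   0.134 ]
mouth [ 0.6147 -0.0322  0.4866] 27.9 cost 0.141 grip [ 0.5843 -0.0483  0.134 ]
```

View pics/f.png

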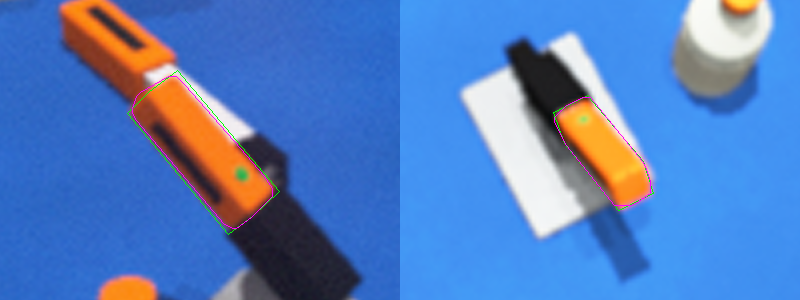

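The dial is on the mark within about 0.5°. The green fitted outline matches the magenta handle outline in both views. Moving to the wand.

```bash
python3 -c "
from h import *
plan([.63,-.14,.42],[180,20,52])"
```

```text
t 7.0333 rows 10 L 0.22 rot 30.4 F [-0.9 -0.1 -0.6]
[{"fingers":1,"dp":[0.0208,0.0065,-0.003],"twist":[0.45,-1.97,2.28]},{"fingers":1,"dp":[0.0416,0.013,-0.006],"twist":[0.9,-3.94,4.55]},{"fingers":1,"dp":[0.0624,0.0194,-0.009],"twist":[1.36,-5.91,6.83]},{"fingers":1,"dp":[0.0832,0.0259,-0.012],"twist":[1.81,-7.88,9.11]},{"fingers":1,"dp":[0.104,0.0324,-0.015],"twist":[2.26,-9.84,11.4]}]
[{"fingers":1,"dp":[0.0208,0.0021,-0.0068],"twist":[0.45,-1.97,2.28]},{"fingers":1,"dp":[0.0416,0.0043,-0.0135],"twist":[0.9,-3.94,4.55]},{"fingers":1,"dp":[0.0625,0.0064,-0.0203],"twist":[1.36,-5.91,6.83]},{"fingers":1,"dp":[0.0833,0.0085,-0.027],"twist":[1.81,-7.88,9.11]},{"fingers":1,"dp":[0.1041,0.0106,-0.0338],"twist":[2.26,-9.84,11.4]}]
```

Emit:
{"name": "jog_arm", "arguments": {
  "deltas": [
    {"fingers": 0.8,"dp": [0.021,0.0065,-0.003],"twist": [0.5,-2,2.3]},
    {"fingers": 0.8,"dp": [0.042,0.013,-0.006],"twist": [0.9,-4,4.6]},
    {"fingers": 0.8,"dp": [0.062,0.0195,-0.009],"twist": [1.4,-6,6.8]},
    {"fingers": 0.8,"dp": [0.083,0.026,-0.012],"twist": [1.8,-8,9.1]},
    {"fingers": 0.8,"dp": [0.104,0.032,-0.015],"twist": [2.3,-9.8,11.4]}
  ]
}}

```text
time: 7.45
position: [0.5707, -0.2305, 0.3991]
orientation: [-178.7, 10.1, 63.7]
contact_force: [0.5, 0.6, -0.8]
finger_gap: 0.0684
finger_force: 0.0
```

Emit:
{"name": "jog_arm", "arguments": {
  "deltas": [
    {"fingers": 0.8,"dp": [0.021,0.002,-0.007],"twist": [0.5,-2,2.3]},
    {"fingers": 0.8,"dp": [0.042,0.004,-0.014],"twist": [0.9,-4,4.6]},
    {"fingers": 0.8,"dp": [0.062,0.006,-0.02],"twist": [1.4,-6,6.8]},
    {"fingers": 0.8,"dp": [0.083,0.008,-0.027],"twist": [1.8,-8,9.1]},
    {"fingers": 0.8,"dp": [0.104,0.011,-0.034],"twist": [2.3,-9.8,11.4]}
  ]
}}

```text
time: 7.87
position: [0.6291, -0.1384, 0.4141]
orientation: [-179.4, 20.1, 52.1]
contact_force: [-0.0, -0.2, 0.2]
finger_gap: 0.0684
finger_force: 0.0
```

```bash
python3 -c "
from h import *
print(arm.sense()['qpos'].round(1), arm.sense()['orientation'])
plan([.718,.0244,.30],[180,40.1,28.5],fingers=.8,via=.03)"
```

```text
[ -8.1  24.5  87.3 -17.3  79.6  34.8] [-179.36360197   20.11033555   52.07817255]
t 7.8667 rows 10 L 0.218 rot 30.6 F [-0.  -0.2  0.2]
[{"fingers":0.8,"dp":[0.0211,-0.0029,0.0045],"twist":[1.13,-1.96,2.06]},{"fingers":0.8,"dp":[0.0422,-0.0059,0.0089],"twist":[2.25,-3.92,4.12]},{"fingers":0.8,"dp":[0.0633,-0.0088,0.0134],"twist":[3.38,-5.88,6.18]},{"fingers":0.8,"dp":[0.0845,-0.0118,0.0178],"twist":[4.51,-7.84,8.24]},{"fingers":0.8,"dp":[0.1056,-0.0147,0.0223],"twist":[5.63,-9.79,10.3]}]
[{"fingers":0.8,"dp":[0.0208,-0.0064,0.0013],"twist":[1.13,-1.96,2.06]},{"fingers":0.8,"dp":[0.0415,-0.0129,0.0026],"twist":[2.25,-3.92,4.12]},{"fingers":0.8,"dp":[0.0623,-0.0193,0.0039],"twist":[3.38,-5.88,6.18]},{"fingers":0.8,"dp":[0.083,-0.0258,0.0053],"twist":[4.51,-7.84,8.24]},{"fingers":0.8,"dp":[0.1038,-0.0322,0.0066],"twist":[5.63,-9.79,10.3]}]
```

Emit:
{"name": "jog_arm", "arguments": {
  "deltas": [
    {"fingers": 0.8,"dp": [0.021,-0.003,0.0045],"twist": [1.1,-2,2.1]},
    {"fingers": 0.8,"dp": [0.042,-0.006,0.009],"twist": [2.3,-4,4.1]},
    {"fingers": 0.8,"dp": [0.063,-0.009,0.0135],"twist": [3.4,-5.9,6.2]},
    {"fingers": 0.8,"dp": [0.0845,-0.012,0.018],"twist": [4.5,-7.8,8.2]},
    {"fingers": 0.8,"dp": [0.1055,-0.0145,0.0225],"twist": [5.6,-9.8,10.3]}
  ]
}}

```text
time: 8.28
position: [0.6735, -0.0571, 0.3562]
orientation: [-178.5, 30.1, 41.0]
contact_force: [0.6, 0.5, -0.1]
finger_gap: 0.0683
finger_force: 0.0
```

Emit:
{"name": "jog_arm", "arguments": {
  "deltas": [
    {"fingers": 0.8,"dp": [0.021,-0.0065,0.001],"twist": [1.1,-2,2.1]},
    {"fingers": 0.8,"dp": [0.0415,-0.013,0.0025],"twist": [2.3,-4,4.1]},
    {"fingers": 0.8,"dp": [0.0625,-0.0195,0.004],"twist": [3.4,-5.9,6.2]},
    {"fingers": 0.8,"dp": [0.083,-0.026,0.005],"twist": [4.5,-7.8,8.2]},
    {"fingers": 0.8,"dp": [0.104,-0.032,0.0065],"twist": [5.6,-9.8,10.3]}
  ]
}}

```text
time: 8.7
position: [0.7181, 0.0243, 0.2993]
orientation: [180.0, 40.1, 28.5]
contact_force: [1.0, 0.4, -0.5]
finger_gap: 0.0679
finger_force: 0.0
```

Run:
```python
from h import *
print(arm.sense()['qpos'].round(1), arm.sense()['orientation'],arm.sense()['position'])
plan([.679,.003,.246],[180,40.1,28.5],fingers=.6,n=5)
for c in ("scene","top"):
    p,d=vision.read_camera(c); cv2.imwrite(f"pics/{c}2.png",p)
s=cv2.imread("pics/scene2.png")[110:290,130:370];p=cv2.imread("pics/top2.png")[60:240,180:420]
r=lambda i:cv2.resize(i,(400,300),interpolation=cv2.INTER_CUBIC)
cv2.imwrite("pics/z2.png",np.hstack([r(s),r(p)]))
```

```text
[  5.3  44.6  71.4 -15.1 101.3  68.8] [179.98294967  40.11707118  28.53015151] [0.71814791 0.02425295 0.29925343]
t 8.7 rows 5 L 0.069 rot 0.0 F [ 1.   0.4 -0.5]
[{"fingers":0.6,"dp":[0,-0,0.0139],"twist":[0.01,0,0]},{"fingers":0.6,"dp":[0.0001,-0,0.0278],"twist":[0.01,0.01,0.01]},{"fingers":0.6,"dp":[0.0001,-0,0.0417],"twist":[0.02,0.01,0.01]},{"fingers":0.6,"dp":[0.0002,-0,0.0555],"twist":[0.03,0.01,0.02]},{"fingers":0.6,"dp":[0.0002,-0,0.0694],"twist":[0.04,0.02,0.02]}]
```

View pics/z2.png

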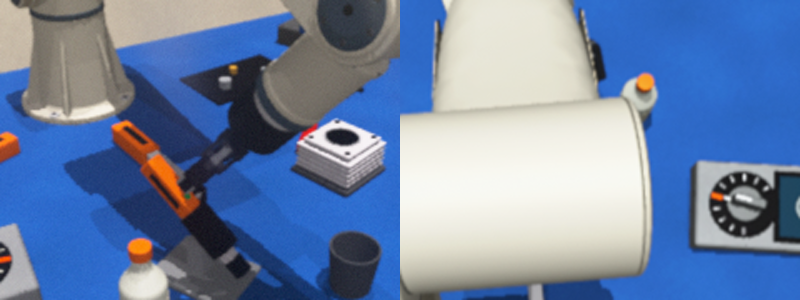

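The gripper is lined up above the holstered handle at scene crop (185,185). The bottle and tin are untouched. Next I'll go down the tool axis and grip.

Emit:
{"name": "jog_arm", "arguments": {
  "deltas": [
    {"fingers": 0.7,"dp": [0,0,0.015],"twist": [0,0,0]},
    {"fingers": 0.7,"dp": [0,0,0.03],"twist": [0,0,0]},
    {"fingers": 0.7,"dp": [0,0,0.045],"twist": [0,0,0]},
    {"fingers": 0.7,"dp": [0,0,0.06],"twist": [0,0,0]},
    {"fingers": 0.7,"dp": [0,0,0.069],"twist": [0,0,0]}
  ]
}}

```text
time: 9.22
position: [0.6778, 0.001, 0.2467]
orientation: [-180.0, 40.0, 28.7]
contact_force: [0.0, 0.1, 0.8]
finger_gap: 0.0596
finger_force: 0.0
```

Emit:
{"name": "jog_arm", "arguments": {
  "deltas": [
    {"fingers": 0.5,"dp": [0,0,0],"twist": [0,0,0]},
    {"fingers": 0.4,"dp": [0,0,0],"twist": [0,0,0]},
    {"fingers": 0.35,"dp": [0,0,0],"twist": [0,0,0]},
    {"fingers": 0.3,"dp": [0,0,0],"twist": [0,0,0]},
    {"fingers": 0.2,"dp": [0,0,0],"twist": [0,0,0]}
  ],
  "newtons": 40
}}

```text
time: 9.63
position: [0.6796, 0.0022, 0.2491]
orientation: [179.9, 39.9, 28.6]
contact_force: [0.9, 2.4, 4.2]
finger_gap: 0.0253
finger_force: 39.4
```

Emit:
{"name": "jog_arm", "arguments": {
  "deltas": [
    {"fingers": 0,"dp": [0,0,0],"twist": [0,0,0]},
    {"fingers": 0,"dp": [0,0,0],"twist": [0,0,0]},
    {"fingers": 0,"dp": [0,0,0],"twist": [0,0,0]},
    {"fingers": 0,"dp": [0,0,0],"twist": [0,0,0]},
    {"fingers": 0,"dp": [0,0,0],"twist": [0,0,0]}
  ],
  "newtons": 80
}}

```text
time: 10.05
position: [0.6797, 0.0023, 0.2491]
orientation: [179.9, 39.9, 28.6]
contact_force: [1.9, 2.3, 5.8]
finger_gap: 0.025
finger_force: 78.4
```

Emit:
{"name": "jog_arm", "arguments": {
  "deltas": [
    {"fingers": 0,"dp": [-0.005,0,0],"twist": [0,0,0]},
    {"fingers": 0,"dp": [-0.012,0,0],"twist": [0,0,0]},
    {"fingers": 0,"dp": [-0.02,0,0],"twist": [0,0,0]},
    {"fingers": 0,"dp": [-0.028,0,0],"twist": [0,0,0]},
    {"fingers": 0,"dp": [-0.036,0,0],"twist": [0,0,0]}
  ]
}}

```text
time: 10.47
position: [0.6555, -0.011, 0.2718]
orientation: [179.9, 39.8, 28.6]
contact_force: [2.1, 1.3, -1.0]
finger_gap: 0.0247
finger_force: 78.2
```

Emit:
{"name": "jog_arm", "arguments": {
  "deltas": [
    {"fingers": 0,"dp": [-0.009,0,0],"twist": [0,0,0]},
    {"fingers": 0,"dp": [-0.018,0,0],"twist": [0,0,0]},
    {"fingers": 0,"dp": [-0.027,0,0],"twist": [0,0,0]},
    {"fingers": 0,"dp": [-0.036,0,0],"twist": [0,0,0]},
    {"fingers": 0,"dp": [-0.045,0,0],"twist": [0,0,0]}
  ]
}}

```text
time: 10.88
position: [0.6245, -0.028, 0.3008]
orientation: [179.9, 39.9, 28.6]
contact_force: [3.8, 1.9, 1.0]
finger_gap: 0.0246
finger_force: 78.3
```

Emit:
{"name": "jog_arm", "arguments": {
  "deltas": [
    {"fingers": 0,"dp": [-0.012,0,0],"twist": [0,0,0]},
    {"fingers": 0,"dp": [-0.024,0,0],"twist": [0,0,0]},
    {"fingers": 0,"dp": [-0.036,0,0],"twist": [0,0,0]},
    {"fingers": 0,"dp": [-0.048,0,0],"twist": [0,0,0]},
    {"fingers": 0,"dp": [-0.06,0,0],"twist": [0,0,0]}
  ]
}}

```text
time: 11.3
position: [0.5828, -0.0505, 0.3391]
orientation: [-180.0, 40.1, 28.6]
contact_force: [-0.4, -0.9, -1.7]
finger_gap: 0.0247
finger_force: 78.3
```

Run:
```python
from h import *
print(arm.sense()['qpos'].round(1))
for c in ("scene","top"):
    p,d=vision.read_camera(c); cv2.imwrite(f"pics/{c}3.png",p); np.save(f"pics/{c}3.npy",d)
s=cv2.imread("pics/scene3.png")[80:290,130:410];p=cv2.imread("pics/top3.png")[60:270,130:410]
r=lambda i:cv2.resize(i,(400,300),interpolation=cv2.INTER_CUBIC)
cv2.imwrite("pics/z3.png",np.hstack([r(s),r(p)]))
```

```text
[  0.   30.9  91.3 -18.   94.1  66.1]
```

View pics/z3.png

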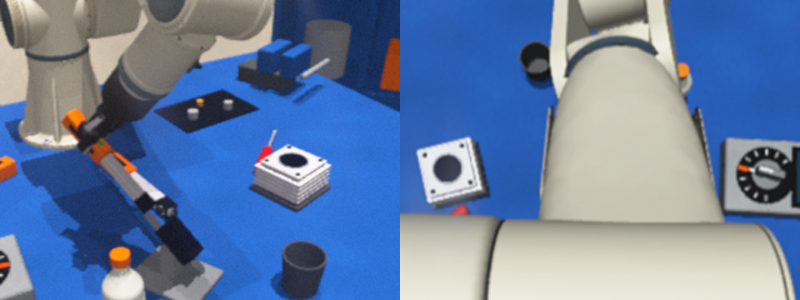

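The wand is gripped and its probe runs from scene crop (100,150) to about (150,200), just above the sleeve mouth at (165,215). I'll pull it out further, then level it higher up.

Emit:
{"name": "jog_arm", "arguments": {
  "deltas": [
    {"fingers": 0,"dp": [-0.012,0,0],"twist": [0,0,0]},
    {"fingers": 0,"dp": [-0.024,0,0],"twist": [0,0,0]},
    {"fingers": 0,"dp": [-0.036,0,0],"twist": [0,0,0]},
    {"fingers": 0,"dp": [-0.048,0,0],"twist": [0,0,0]},
    {"fingers": 0,"dp": [-0.06,0,0],"twist": [0,0,0]}
  ]
}}

```text
time: 11.82
position: [0.5429, -0.0723, 0.3781]
orientation: [180.0, 40.0, 28.6]
contact_force: [0.3, 0.1, -0.8]
finger_gap: 0.0251
finger_force: 78.4
```

Emit:
{"name": "jog_arm", "arguments": {
  "deltas": [
    {"fingers": 0,"dp": [0,0,0],"twist": [0,4,0]},
    {"fingers": 0,"dp": [0,0,0],"twist": [0,8,0]},
    {"fingers": 0,"dp": [0,0,0],"twist": [0,12,0]},
    {"fingers": 0,"dp": [0,0,0],"twist": [0,16,0]},
    {"fingers": 0,"dp": [0,0,0],"twist": [0,20,0]}
  ]
}}

```text
time: 12.23
position: [0.5433, -0.0721, 0.3779]
orientation: [179.9, 19.8, 28.6]
contact_force: [0.9, 0.0, -1.0]
finger_gap: 0.0251
finger_force: 78.3
```

Emit:
{"name": "jog_arm", "arguments": {
  "deltas": [
    {"fingers": 0,"dp": [0,0,0],"twist": [0,4,0]},
    {"fingers": 0,"dp": [0,0,0],"twist": [0,8,0]},
    {"fingers": 0,"dp": [0,0,0],"twist": [0,12,0]},
    {"fingers": 0,"dp": [0,0,0],"twist": [0,16,0]},
    {"fingers": 0,"dp": [0,0,0],"twist": [0,20,0]}
  ]
}}

```text
time: 12.65
position: [0.5431, -0.0721, 0.3779]
orientation: [179.9, -0.2, 28.6]
contact_force: [-0.4, -0.2, -1.6]
finger_gap: 0.0251
finger_force: 78.3
```

Run:
```python
from h import *
print(arm.sense()['qpos'].round(1),arm.sense()['orientation'])
plan([.396,.2465,.38],[180,0,28.6],fingers=0)
```

```text
[-7.700e+00  1.500e+01  1.047e+02  1.000e-01  6.010e+01  5.360e+01] [179.93647118  -0.18940956  28.62342314]
t 12.65 rows 15 L 0.351 rot 0.2 F [-0.4 -0.2 -1.6]
[{"fingers":0,"dp":[0.0016,-0.0233,-0.0002],"twist":[0,-0.01,0]},{"fingers":0,"dp":[0.0031,-0.0467,-0.0003],"twist":[0.01,-0.03,0]},{"fingers":0,"dp":[0.0047,-0.07,-0.0005],"twist":[0.01,-0.04,0]},{"fingers":0,"dp":[0.0063,-0.0934,-0.0007],"twist":[0.02,-0.05,0.01]},{"fingers":0,"dp":[0.0078,-0.1167,-0.0008],"twist":[0.02,-0.06,0.01]}]
[{"fingers":0,"dp":[0.0016,-0.0233,-0.0002],"twist":[0,-0.01,0]},{"fingers":0,"dp":[0.0031,-0.0467,-0.0003],"twist":[0.01,-0.03,0]},{"fingers":0,"dp":[0.0047,-0.07,-0.0005],"twist":[0.01,-0.04,0]},{"fingers":0,"dp":[0.0062,-0.0934,-0.0006],"twist":[0.02,-0.05,0.01]},{"fingers":0,"dp":[0.0078,-0.1167,-0.0008],"twist":[0.02,-0.06,0.01]}]
[{"fingers":0,"dp":[0.0016,-0.0233,-0.0001],"twist":[0,-0.01,0]},{"fingers":0,"dp":[0.0031,-0.0467,-0.0003],"twist":[0.01,-0.03,0]},{"fingers":0,"dp":[0.0047,-0.07,-0.0004],"twist":[0.01,-0.04,0]},{"fingers":0,"dp":[0.0062,-0.0934,-0.0006],"twist":[0.02,-0.05,0.01]},{"fingers":0,"dp":[0.0078,-0.1167,-0.0007],"twist":[0.02,-0.06,0.01]}]
```

Emit:
{"name": "jog_arm", "arguments": {
  "deltas": [
    {"fingers": 0,"dp": [0.0015,-0.023,0],"twist": [0,0,0]},
    {"fingers": 0,"dp": [0.003,-0.047,0],"twist": [0,0,0]},
    {"fingers": 0,"dp": [0.0045,-0.07,0],"twist": [0,0,0]},
    {"fingers": 0,"dp": [0.006,-0.0935,0],"twist": [0,0,0]},
    {"fingers": 0,"dp": [0.008,-0.117,0],"twist": [0,0,0]}
  ]
}}

```text
time: 13.07
position: [0.4935, 0.0351, 0.3776]
orientation: [180.0, 0.0, 28.6]
contact_force: [-0.7, 0.6, -1.7]
finger_gap: 0.0247
finger_force: 78.6
```

Emit:
{"name": "jog_arm", "arguments": {
  "deltas": [
    {"fingers": 0,"dp": [0.0015,-0.023,0],"twist": [0,0,0]},
    {"fingers": 0,"dp": [0.003,-0.047,0],"twist": [0,0,0]},
    {"fingers": 0,"dp": [0.0045,-0.07,0],"twist": [0,0,0]},
    {"fingers": 0,"dp": [0.006,-0.0935,0],"twist": [0,0,0]},
    {"fingers": 0,"dp": [0.008,-0.117,0],"twist": [0,0,0]}
  ]
}}

```text
time: 13.48
position: [0.4446, 0.1416, 0.3776]
orientation: [180.0, -0.0, 28.6]
contact_force: [0.6, 0.4, -1.0]
finger_gap: 0.0252
finger_force: 78.6
```

Emit:
{"name": "jog_arm", "arguments": {
  "deltas": [
    {"fingers": 0,"dp": [0.0015,-0.023,0],"twist": [0,0,0]},
    {"fingers": 0,"dp": [0.003,-0.047,0],"twist": [0,0,0]},
    {"fingers": 0,"dp": [0.0045,-0.07,0],"twist": [0,0,0]},
    {"fingers": 0,"dp": [0.006,-0.0935,0],"twist": [0,0,0]},
    {"fingers": 0,"dp": [0.008,-0.117,0],"twist": [0,0,0]}
  ]
}}

```text
time: 13.9
position: [0.3957, 0.2481, 0.3776]
orientation: [180.0, -0.0, 28.6]
contact_force: [0.7, -0.2, -0.5]
finger_gap: 0.025
finger_force: 78.6
```

Emit:
{"name": "jog_arm", "arguments": {
  "deltas": [
    {"fingers": 0,"dp": [0,0,0.01],"twist": [0,0,0]},
    {"fingers": 0,"dp": [0,0,0.02],"twist": [0,0,0]},
    {"fingers": 0,"dp": [0,0,0.03],"twist": [0,0,0]},
    {"fingers": 0,"dp": [0,0,0.04],"twist": [0,0,0]},
    {"fingers": 0,"dp": [0,0,0.041],"twist": [0,0,0]}
  ]
}}

```text
time: 14.32
position: [0.3963, 0.2465, 0.3339]
orientation: [180.0, 0.2, 28.6]
contact_force: [-0.5, -0.1, -1.5]
finger_gap: 0.0248
finger_force: 78.7
```

Run:
```python
from h import *
s=arm.sense(); print(s['position'],s['orientation'])
for c in ("scene","top"):
    p,d=vision.read_camera(c); cv2.imwrite(f"pics/{c}4.png",p); np.save(f"pics/{c}4.npy",d)
    W=cloud(c,d)
    m=(abs(W[...,0]-.49)<.09)&(abs(W[...,1]-.30)<.08)&(W[...,2]>.14)&(W[...,2]<.23)
    P=W[m]; print(c,len(P))
    if len(P)>20:
        mu=P.mean(0); ax=np.linalg.svd(P-mu)[2][0]; ax*=np.sign(ax[0]); t=(P-mu)@ax
        print(mu.round(4),ax.round(3),np.degrees(np.arctan2(ax[1],ax[0])),np.degrees(np.arcsin(ax[2])),"tip",(mu+ax*np.percentile(t,99.5)).round(4),"zmax",np.percentile(P[:,2],[5,50,95]).round(4))
u,v=proj("scene",[.48,.29,.2]).astype(int); a,b=proj("top",[.48,.29,.2]).astype(int); print(u,v,a,b)
def r(n,x,y):
    i=cv2.imread(n); x=max(0,min(x-80,352)); y=max(0,min(y-60,264)); print(x,y); return cv2.resize(i[y:y+120,x:x+160],(400,300),interpolation=cv2.INTER_CUBIC)
cv2.imwrite("pics/z4.png",np.hstack([r("pics/scene4.png",u,v),r("pics/top4.png",a,b)]))
```

```text
[0.3963205  0.24650659 0.33388412] [179.95288304   0.18816429  28.56125274]
scene 565
[0.4532 0.2663 0.1827] [ 0.821  0.56  -0.105] 34.30650511152017 -6.049275390634824 tip [0.5235 0.3142 0.1737] zmax [0.167  0.1817 0.2166]
top 8
325 147 156 181
245 87
76 121
```

View pics/z4.png

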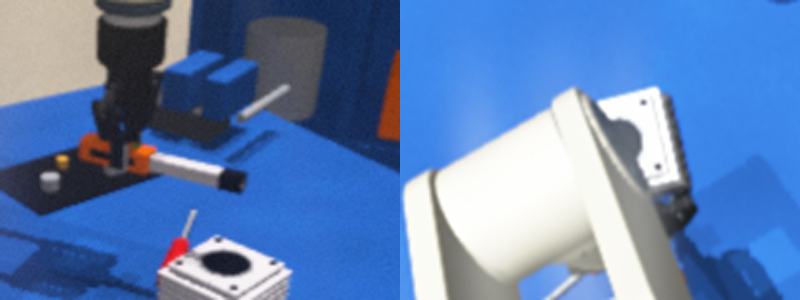

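The scene crop shows the wand held, about level, with its black tip at (235,180) above the bore at (225,262). The top view is blocked by the arm. I'll check its pose by fitting the probe's depth points.

Run:
```python
from h import *
from scipy.optimize import minimize
K,T=cam("scene"); p=cv2.imread("pics/scene4.png"); W=cloud("scene",np.load("pics/scene4.npy"))
d=np.array([.878,.478]); s=(W[...,:2]-[.396,.2465])@d
m=(s>.07)&(s<.17)&(abs((W[...,:2]-[.396,.2465])@[-.478,.878])<.03)&(W[...,2]>.15)&(W[...,2]<.21)
P=W[m]; print(len(P))
# box-surface fit: visible -y side, top, tip faces
def sd(q,P):
    x,y,z,ya,pi=q; R=Ro.from_euler("ZY",[ya,pi]).as_matrix(); L=(P-[x,y,z])@R  # origin = tip end on axis
    L=L-[-.055,0,0]; a=np.abs(L)-[.055,.009,.009]
    return np.linalg.norm(np.maximum(a,0),axis=1)+np.minimum(a.max(1),0)
q0=np.array([.525,.317,.1765,np.radians(28.6),0])
f=lambda q:np.sum(np.minimum(np.abs(sd(q,P)),.006))/len(P)
print("prior",f(q0)); r=minimize(f,q0,method="Nelder-Mead",options=dict(maxiter=3000,xatol=1e-5,fatol=1e-8,initial_simplex=[q0]+[q0+e for e in np.diag([.005,.005,.005,.05,.05])]))
print(r.x.round(4),np.degrees(r.x[3:]).round(2),r.fun)
R=Ro.from_euler("ZY",r.x[3:]).as_matrix(); lens=r.x[:3]+R@[-.012,0,-.009]; print("lens",lens.round(4),"err to bore",(np.array([.5147,.3111])-lens[:2]).round(4))
print({n:[np.round(x["position"],3).tolist() for x in models.recognise("scene",n)][:2] for n in("oil","tin","driver")})
```

```text
229
prior 0.0012422259662696097
[ 0.5225  0.3151  0.1755  0.4952 -0.0016] [28.38 -0.09] 0.0009153511647614553
lens [0.512  0.3094 0.1664] err to bore [0.0027 0.0017]
{'oil': [[0.71, -0.152, 0.084]], 'tin': [[0.751, 0.14, 0.048]], 'driver': []}
```

Emit:
{"name": "jog_arm", "arguments": {
  "deltas": [
    {"fingers": 0,"dp": [0.001,0,-0.001],"twist": [0,0,0]},
    {"fingers": 0,"dp": [0.002,0,-0.002],"twist": [0,0,0]},
    {"fingers": 0,"dp": [0.002,0,-0.002],"twist": [0,0,0]},
    {"fingers": 0,"dp": [0.002,0,-0.002],"twist": [0,0,0]},
    {"fingers": 0,"dp": [0.002,0,-0.002],"twist": [0,0,0]}
  ]
}}

```text
time: 14.98
position: [0.3986, 0.2488, 0.3382]
orientation: [180.0, -0.0, 28.6]
contact_force: [-0.3, -0.3, -0.8]
finger_gap: 0.0247
finger_force: 78.7
```

Emit:
{"name": "jog_arm", "arguments": {
  "deltas": [
    {"fingers": 0,"dp": [0,0,0],"twist": [0,0,0]},
    {"fingers": 0,"dp": [0,0,0],"twist": [0,0,0]},
    {"fingers": 0,"dp": [0,0,0],"twist": [0,0,0]},
    {"fingers": 0,"dp": [0,0,0],"twist": [0,0,0]},
    {"fingers": 0,"dp": [0,0,0],"twist": [0,0,0]}
  ]
}}

```text
time: 15.4
position: [0.3985, 0.2487, 0.3381]
orientation: [180.0, -0.0, 28.6]
contact_force: [-0.3, -0.2, -1.5]
finger_gap: 0.0246
finger_force: 78.7
```

```bash
python3 -c "
from cell import arm
print(arm.sense()['position'],arm.sense()['orientation']); print(arm.hand_in())"
```

```text
[0.39853205 0.24869952 0.33805394] [ 1.79978379e+02 -1.15946024e-02  2.86159571e+01]
the job is handed in; nothing more can be done
None
```

I handed the job in at about 15 s: the dial pointer measured within about a degree of the orange mark, and the wand is held level and still with its lens down over the bore, about 10 cm above the cylinder top.

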